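Fetch the spare pressure gauge from under the cell stand

ROBOT

A 6-joint arm with a two-finger parallel gripper is mounted at the origin on the work surface. World frame = base frame: x ahead of the robot, y to its left, z up, the work surface at z = 0. Lengths are in m, angles in rad, forces in N, time in s.
With the tool pointing down it reaches from about 0.275 to 1 m from the base axis. Payload 8.4 kg.
Tool frame: the origin (TCP) lies on the centre line of the jaws, within the pads' length; the fingertips stand 17 mm ahead of it and the grasp point (between the pads) lies 2 mm behind it (bot.tcp_to_tips is the z of the fingertips in the tool frame, in m); z points along the fingers, y is the line along which they close (so a half turn about z gives the same grasp; the last joint's range is limited). The gripper opens to 85 mm and grips with 20 to 120 N. Pads are 22 mm wide; open, the fingers measure 114 mm over their backs; the gripper's body (76 mm by 85 mm) begins 54 mm behind the grasp point. The pads swing forward as they close: fully open they stand 13 mm farther back than shut.
Start: joints at [-1.323, 0.353, 1.633, -0, 1.155, -0.002], TCP at [0.155, -0.606, 0.248] pointing down, gripper open.
Joint ranges: [-2.63, 2.63], [-0.92, 2.1], [0.06, 2.66], [-1.3, 4.44], [0, 2.69], [-3.02, 3.02]. Speed limits (rad/s): [2.22, 2.22, 2.79, 3.14, 3.14, 3.14].

INTERFACE

Orientations are given as a unit quaternion [x, y, z, w].
In Python, from workcell import bot, hand, kinematics, get_obs, vision, hand_in gives the robot as it stands. The module is installed in compiled form; this text tells all that it offers. Calls block until the motion is done:
- bot.reach(position, orientation): joint-space move of the TCP to a pose.
- bot.servo_line(position, ori=None, velocity=0.15): straight line of the TCP; ori=None keeps the orientation; velocity is the mean speed in m/s.
- bot.goto_joints(angles): joint-space move.
- hand.move_gripper(opening, strength=None): finger opening in m; strength is the grip in N (None keeps the last); returns when the fingers have stopped.
- bot.dwell(seconds).
- kinematics.solve_ik(position, orientation): joint angles nearest the present ones, or None.
- get_obs(): the state.
- vision.read_camera(name): name is "side" or "top"; returns a dict with "frame" (420x560x3 uint8, red, green, blue), "intrinsics" (3x3 intrinsics, pixels), "view" (4x4, takes a point from world to camera coordinates). Camera axes: x right, y down, z forward; pixel columns grow to the right and rows downward; lengths in m; the calibration is good to about 2 mm. A picture is of the moment at which its call begins. There is no depth.
A pose or a line that the arm cannot do raises bot.IKError and nothing moves.
- hand_in(): hands the job in; it is judged then, once.
The state is a dict: "time_s": time; "joint_pos": joint angles; "joint_vel": joint speeds; "joint_efforts": joint torques, N m; "position": TCP position; "orientation": TCP orientation; "wrist_force": force on the tool from outside, world axes, zero at the start; "ft_torque": the same for the moment, N m; "gripper_width": finger opening in m; "grip_force": force on a finger pad.
Only numpy, scipy, OpenCV 4.12 (cv2) and the standard library are available. Lean on these libraries where they do the work, as an engineer would, in place of code of your own. Each camera call takes 0.05 s, during which the arm holds its last target. There are 200 camera calls.

TASK

The spare digital pressure gauge lies under the cell stand, behind the flat fittings case. Slide the case aside along the front of the stand, draw the gauge out and set it down face up in the middle of the calibration station's foam with its stem pointing at the brass connector, then slide the case back to where it belongs: centred in front of the stand and square against the ends of both foot bars. Push gently, do not drop the gauge, and leave the other things on the bench alone.

Things in the scene. Friction and masses are not known exactly. Their poses are not given: they have to be found in the camera images.
- stand: Fixed aluminium stand with a round pressure cell. Origin: on the bench, midway between the front ends of its two foot bars; x level to the rear (along the bars), y left, z up. Foot bars: x = 0 to 280, 70 wide, 12 high, centred at y = -100 and 100 (130 free between). Legs: 22 diameter at x = 105 and 255, y = -100 and 100. What lies between the bars comes out only forward, to -x.
- stand_edge (a point): Middle of the front lower edge of the stand's top plate, 60 mm behind the foot bars' front ends and 180 above the bench; axes as the stand's. The plate is 270 wide (y), 16 thick and reaches 215 to the rear; the cell on it (124 diameter, top 316 above the bench) is centred 120 behind this edge.
- case: Loose flat case, clear lid over coloured fittings (the blocker): 110 (x) by 160 (y) by 45 high, 0.4 to 0.8 kg (slides at about 4 to 12 N), no handle, too wide to grip. Origin: centre of its underside, z up. Starts with its rear face (x = 55) 1 to 4 mm in front of the foot bars. In its place, against the bars, its origin is at x = -55, y = 0 of the stand's frame, axes parallel to the stand's.
- gauge: Loose digital gauge lying face up, about 0.26 kg: round grey case (dark face) 66 diameter, 40 high; a 15 diameter stem along its -x, 20 above its underside, ends in a tee; 133 long overall. Origin: centre of the round case's underside, z up. Bare stem from x = -33 to -78, tee from -78 to -100. Starts between the foot bars, stem to the front, tee 10 to 35 mm behind the bars' front ends.
- gauge_tee (a point): Centre of the tee on the gauge's stem, at x = -89, z = 20 of the gauge; axes as the gauge's. A bar 60 long (along y, across the stem), 21 diameter, with a 22 x 26 x 22 block in its middle: its ends stick out 22 on each side of the stem and can be hooked from behind.
- station: Fixed calibration station, left or right of the stand's front: dark foam 160 by 160, top 12 above the bench. Origin: at bench height under the foam's centre, z up. On its -x side a tongue 12 high carries the brass connector (x = -112 to -162, up to 46 high); a yellow line on the foam points to it. The gauge belongs with its round case over the centre, axes parallel to the station's.
- free_side (a point): Middle of the flat sheet of bench paper (200 by 160) on the other side of the stand's front: the free place to park the case.
- beaker: Bystander: glass beaker, 70 diameter, 90 high. Origin: centre of its underside.
- bottle: Bystander: white bottle with red cap, 64 diameter, 170 high. Origin: centre of its underside.
- wrench: Bystander: steel wrench 160 long, lying across in front of the red pump on the left. Origin: middle of its underside.
- jar: Bystander: amber jar with white cap, 60 diameter, 60 high. Origin: centre of its underside.
- hygrometer: Bystander: white room hygrometer standing on its foot, 85 wide, 100 high. Origin: underside of its housing.
- syringe: Bystander: syringe lying on the bench, 160 long, 24 high. Origin: underside of the middle of its barrel.

How it is judged:
By the outcome, as a careful person would: the job done as asked, in the order asked, and still so for the second after the job is handed in, with the robot touching nothing.
It also fails if it takes over 72 s, if anything falls off the work surface, if the arm or the gripper's body presses on something with over 40 N, if the wrist force passes 120 N, or if a joint passes its speed limit or range.

## Working session

There is one attempt and no reset: what is moved stays moved. The work goes in short steps, each a Python script; the robot and the scene stay as the last script left them, time stands still between calls to the robot, and variables do not carry over. Pictures are saved under pics/ and viewed, at most 13 in all, crops included, and the job is handed in when it is done.

```bash
mkdir -p pics
python3 - <<'E'
from workcell import bot,hand,kinematics,get_obs,vision
import cv2,numpy as np
o=get_obs();print(o['time_s'],o['orientation'],bot.tcp_to_tips)
for n in('top','side'):
    c=vision.read_camera(n);cv2.imwrite(f'pics/{n}0.png',c['frame'][:,:,::-1]);print(n,np.round(c['intrinsics'],1).tolist(),np.round(c['view'],3).tolist())
E
```

```text
0.0 [ 9.92210582e-01  1.24570093e-01 -6.91771326e-05 -6.68737843e-04] 0.017
top [[500.3, 0.0, 272.9], [0.0, 500.3, 206.2], [0.0, 0.0, 1.0]] [[-0.027, -1.0, 0.001, 0.039], [-0.997, 0.027, -0.074, 0.555], [0.074, -0.003, -0.997, 1.533], [0.0, 0.0, 0.0, 1.0]]
side [[457.8, 0.0, 271.9], [0.0, 457.8, 218.2], [0.0, 0.0, 1.0]] [[-0.754, -0.657, 0.02, 0.423], [-0.397, 0.43, -0.811, 0.298], [0.524, -0.619, -0.585, 1.217], [0.0, 0.0, 0.0, 1.0]]
```

View pics/top0.png

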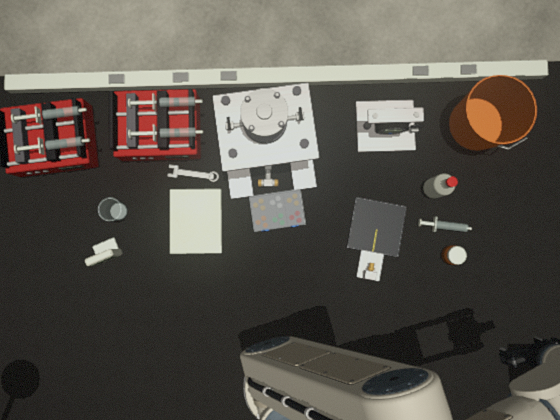

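View pics/side0.png

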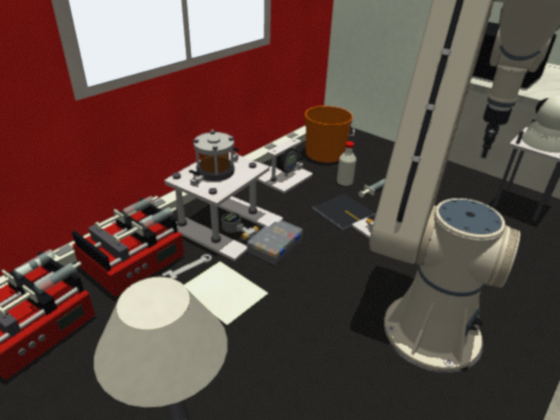

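Top view: stand plate near (265,125), foot bar ends near (241,196) and (304,188), tee (267,183), case (277,211), paper (195,221) at left, foam (377,227) with connector (371,267) at right. I'll measure by masks on an enlarged crop.

```bash
cat > h.py <<'E'
from workcell import bot,hand,kinematics,get_obs,vision,hand_in
import cv2,numpy as np
from scipy.spatial.transform import Rotation as R
def cam(n='top'): return vision.read_camera(n)
def pt(c,uv,z):
    V=np.array(c['view']);Rm=V[:3,:3];o=-Rm.T@V[:3,3]
    uv=np.atleast_2d(np.asarray(uv,float));d=np.c_[uv,np.ones(len(uv))]@np.linalg.inv(c['intrinsics']).T@Rm
    return (o+d*((z-o[2])/d[:,2])[:,None])[:,:2]
def proj(c,P):
    P=np.atleast_2d(P);V=np.array(c['view']);q=(P@V[:3,:3].T+V[:3,3])@np.array(c['intrinsics']).T
    return q[:,:2]/q[:,2:]
def save(n,im,x0,x1,y0,y1,s): cv2.imwrite(f'pics/{n}.png',cv2.resize(np.ascontiguousarray(im[y0:y1,x0:x1,::-1]),None,fx=s,fy=s,interpolation=cv2.INTER_CUBIC))
def blob(mask,lo,hi):
    m=np.zeros_like(mask);m[lo[1]:hi[1],lo[0]:hi[0]]=mask[lo[1]:hi[1],lo[0]:hi[0]]
    cs,_=cv2.findContours(m.astype(np.uint8),cv2.RETR_EXTERNAL,cv2.CHAIN_APPROX_NONE)
    return max(cs,key=cv2.contourArea)[:,0]
def rect(c,ct,z):
    p=pt(c,ct,z).astype(np.float32);(x,y),(w,h),a=cv2.minAreaRect(p*1000);return np.round([x,y,w,h,a],1)
def down(yaw): return (R.from_euler('z',yaw)*R.from_euler('x',np.pi)).as_quat() # tool x at yaw
E
python3 - <<'E'
from h import *
c=cam();f=c['frame'].astype(int);save('z0',c['frame'],215,345,160,270,5.5)
g=f.min(2);sat=f.max(2)-g
for n,lo,hi,z in(('paper',(160,180),(232,262),0.001),('barL',(222,150),(262,202),.012),('barR',(285,150),(325,202),.012),('plate',(205,70),(325,175),.196),('wrench',(163,160),(222,186),.005)):
    ct=blob(g>120,lo,hi);print(n,rect(c,ct,z),ct.min(0),ct.max(0))
ct=blob((f.max(2)>35)&(f.max(2)<120),(342,190),(412,262));print('foam',rect(c,ct,.012),ct.min(0),ct.max(0))
ct=blob(g>110,(350,240),(392,290));print('tongue',rect(c,ct,.012))
m=(f[:,:,0]>110)&(f[:,:,0]-f[:,:,2]>60);ct=blob(m,(362,225),(386,256));print('line',pt(c,ct[[ct[:,1].argmin(),ct[:,1].argmax()]],.012))
ct=blob(f.max(2)>60,(244,190),(312,240));print('case',rect(c,ct,.045))
E
```

```text
paper [518.6 267.8 160.8 201.7  88.9] [170 189] [221 253]
barL [656.5 119.5 122.8 161.4  88.5] [222 150] [261 201]
barR [651.4 -69.1 103.9 161.4  88.3] [285 150] [318 201]
plate [746.8  37.  260.8 271.9   6.1] [213  83] [318 174]
wrench [669.5 271.5 158.1  38.5  82.4] [168 165] [218 181]
foam [ 488.4 -298.1  216.1  223.4   87.8] [342 190] [411 261]
tongue [ 366.5 -271.9   72.2   87.1   77.7]
line [[ 0.47391184 -0.29530908]
 [ 0.41227934 -0.28024206]]
case [536.6   9.9 205.3 134.6  88.4]
```

View pics/z0.png

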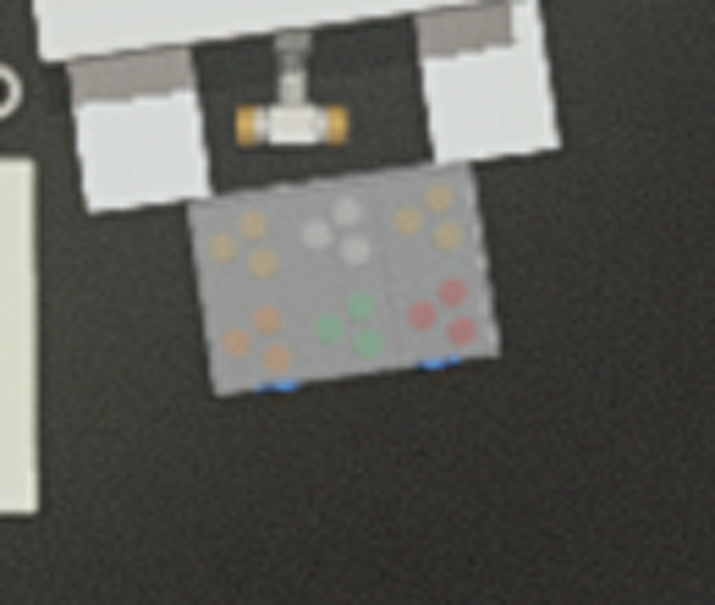

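Crop (5.5×, offset 215,160): bar front corners at (231,198.5),(253.2,195.6),(294.5,189.6),(316.8,186.7). Case lid corners at (249.2,196.7),(301,189.6),(305.5,224.5),(254.5,231.8). Tee centre is (268.3,182.9), with its stem going straight up the image.

Run:
```python
from h import *
c=cam();f=c['frame'].astype(int);g=f.min(2)
q=lambda l:np.array(l,float)
b=pt(c,q([[231,198.5],[253.2,195.6],[294.5,189.6],[316.8,186.7]]),.012)*1000
print('bars',b.round(1).tolist(),'diffs',np.linalg.norm(np.diff(b,axis=0),axis=1).round(1)); 
print('origin',b.mean(0).round(1),'yaw(y axis-90)',np.degrees(np.arctan2(*(b[0]-b[3])[::-1]))-90)
k=pt(c,q([[249.2,196.7],[301,189.6],[305.5,224.5],[254.5,231.8]]),.045)*1000
print('case',k.round(1).tolist(),np.linalg.norm(k-np.roll(k,1,0),axis=1).round(1),k.mean(0).round(1))
t=pt(c,q([[258.3,183.1],[268.3,182.9],[278.1,182.7]]),.028)*1000;print('tee',t.round(1).tolist())
print('stem back',pt(c,[[268.4,168]],.025)*1000)
for z,lo,hi in((.012,(342,190),(412,262)),):
    fm=cv2.GaussianBlur(c['frame'],(3,3),0).max(2); print('foamvals',fm[228,335:425:4],fm[190:265:4,385])
    np.set_printoptions(linewidth=200)
# plate
ct=blob(g>150,(205,70),(325,175));ct=ct[ct[:,1]>0]
hull=cv2.approxPolyDP(cv2.convexHull(ct.astype(np.int32)),4,True)[:,0];print('plate',hull.tolist(),(pt(c,hull,.196)*1000).round(1).tolist())
ct=blob(g>110,(350,245),(392,290));hull=cv2.approxPolyDP(cv2.convexHull(ct.astype(np.int32)),3,True)[:,0];print('tongue',(pt(c,hull,.012)*1000).round(1).tolist())
save('z1',c['frame'],330,430,185,295,5.4)
s=cam('side');save('z2',s['frame'],150,420,140,320,2.9)
```

```text
bars [[584.7, 153.7], [591.9, 84.1], [607.2, -45.6], [614.4, -115.7]] diffs [ 70.  130.6  70.5]
origin [599.6  19.2] yaw(y axis-90) 6.299732652788293
case [[585.6, 95.3], [603.1, -63.9], [495.9, -74.3], [477.9, 81.7]] [108.6 160.2 107.8 157. ] [540.6   9.7]
tee [[628.8, 66.8], [628.6, 35.8], [628.4, 5.4]]
stem back [[675.64998277  34.23072484]]
foamvals [50 50 49 50 95 91 90 89 90 88 92 87 87 85 85 83 85 58 48 48 48 46 46] [48 50 49 79 84 86 86 86 85 86 86 86 86 87 87 86 85 47 46]
plate [[307, 83], [318, 152], [314, 174], [223, 170], [213, 96]] [[887.2, -81.1], [690.7, -105.3], [629.5, -92.1], [647.5, 159.4], [857.1, 183.2]]
tongue [[413.2, -246.1], [399.0, -313.8], [319.4, -298.0], [333.5, -230.5]]
```

View pics/z1.png

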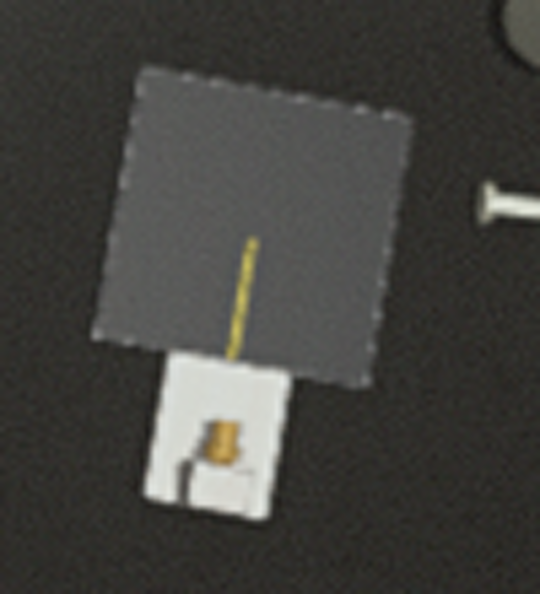

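View pics/z2.png

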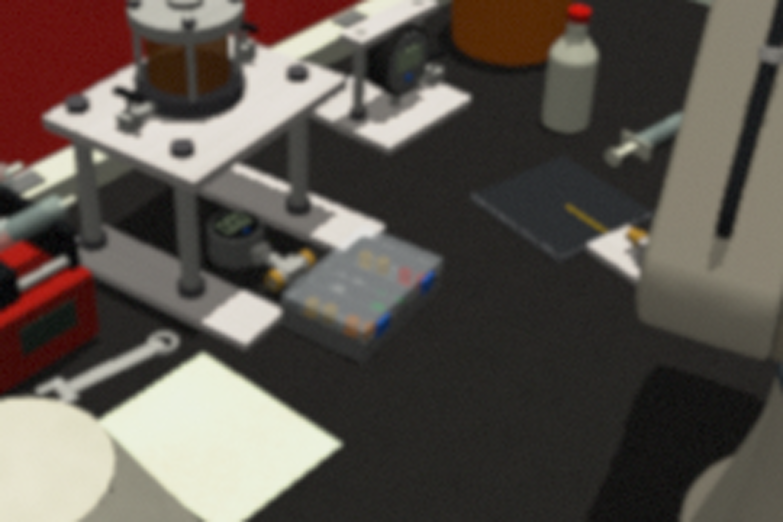

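Foam corners in the crop (5.4×, offset 330,185) are (356.3,197.4),(406.5,206.7),(398.1,256.5),(347.6,247.6). The side view shows the gauge face up with its tee just ahead of the plate edge, and clear bench between case and paper. The measured bar widths (70/130/70), case (108×159) and tee (61) all match the given sizes. Next I push the case onto the paper with two spread fingers.

```bash
cat >> h.py <<'E'
SY=np.radians(6.3);SO=np.array([.5996,.0192])
def rot(a): return np.array([[np.cos(a),-np.sin(a)],[np.sin(a),np.cos(a)]])
def S(x,y,z): return np.r_[SO+rot(SY)@[x,y],z]      # stand frame -> world, m
def toS(p): return rot(SY).T@(np.asarray(p)[:2]-SO)
def tilt(yaw,t): return (R.from_euler('z',yaw)*R.from_euler('y',-t)*R.from_euler('x',np.pi)).as_quat()
def log(s=''):
    o=get_obs();print(s,round(o['time_s'],2),np.round(o['position'],4),'F',np.round(o['wrist_force'],1),'w',round(o['gripper_width'],4))
E
python3 - <<'E'
from h import *
c=cam()
F=pt(c,np.array([[356.3,197.4],[406.5,206.7],[398.1,256.5],[347.6,247.6]]),.012)
print('foam',(F*1000).round(1).tolist(),np.linalg.norm(F-np.roll(F,1,0),axis=1).round(4),'c',F.mean(0).round(4))
x=(F[0]+F[1]-F[2]-F[3]);y=F[0]+F[3]-F[1]-F[2];print('yaws',np.degrees([np.arctan2(x[1],x[0]),np.arctan2(-y[0],y[1])]))
q=down(SY+np.pi/2)
hand.move_gripper(.05,30)
bot.reach(S(-.060,-.125,.15),q);log('above')
bot.servo_line(S(-.060,-.125,.029),velocity=.15);log('down')
bot.servo_line(S(-.060,-.085,.029),velocity=.05);log('touch')
for y in(0.02,.09,.16): bot.servo_line(S(-.060,y,.029),velocity=.07);log(y)
bot.servo_line(S(-.060,.150,.029),velocity=.1)
bot.servo_line(S(-.060,.150,.2));log()
bot.reach(S(-.25,-.03,.25),tilt(np.radians(-1),np.radians(25)));log('pre')
c=cam();save('t1',c['frame'],150,400,70,300,2.5)
E
```

```text
foam [[577.4, -238.1], [544.0, -393.7], [390.0, -360.3], [421.8, -204.8]] [0.1591 0.1592 0.1576 0.1587] c [ 0.4833 -0.2992]
yaws [-12.14297345 -11.84162536]
above 3.03 [ 0.5537 -0.1124  0.1501] F [ 0.  -0.9 -0.5] w 0.05
down 3.99 [ 0.5543 -0.1118  0.0297] F [-0.4  0.3  0. ] w 0.0499
touch 4.94 [ 0.5492 -0.0717  0.0289] F [-0.2  0.2  0.1] w 0.0502
0.02 6.59 [0.538  0.0324 0.0292] F [-0.2 -0.  -0.3] w 0.0505
0.09 7.74 [0.53   0.1024 0.029 ] F [ 0.2 -0.2  0.5] w 0.05
0.16 8.89 [0.5225 0.1718 0.029 ] F [-0.7 -0.9 -0. ] w 0.05
 10.43 [0.5229 0.1616 0.1991] F [-0.1 -0.7 -0.2] w 0.0498
pre 11.51 [ 0.3552 -0.038   0.2504] F [-0.1  0.1  0.8] w 0.0498
```

View pics/t1.png

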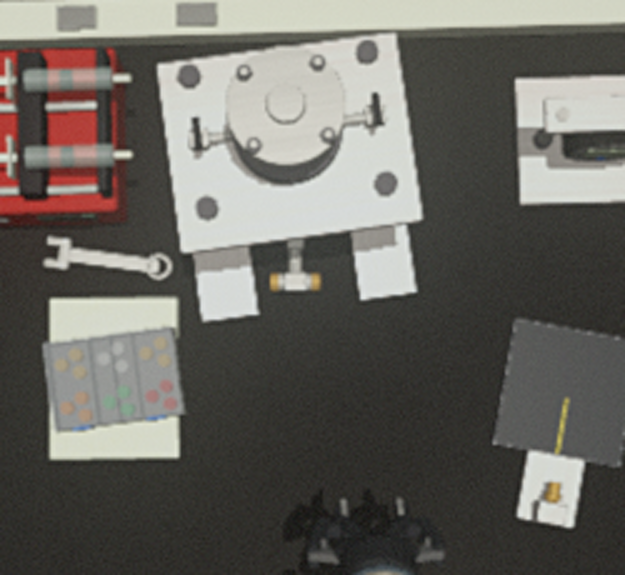

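The picture shows the case parked squarely on the paper (crop ≈(113,380)). The tee at ≈(295,282) hasn't moved and the way out is clear. Next: grip the tee's bar ends with the tool tilted clear of the plate, and draw the gauge out.

Run:
```python
from h import *
c=cam();f=c['frame'].astype(int);m=(f[:,:,0]-f[:,:,2]>50)
v,u=np.nonzero(m[172:196,250:290]);u=u+250;v=v+172
L=np.array([u[u<268].mean(),v[u<268].mean()]);Rr=np.array([u[u>268].mean(),v[u>268].mean()])
P=pt(c,[L,Rr],.024);d=P[0]-P[1];yaw=np.arctan2(-d[0],d[1]);tee=P.mean(0)
print('gold',P.round(4).tolist(),'sep',np.linalg.norm(d).round(4),'yaw',np.degrees(yaw).round(2),'tee',tee.round(4),toS(tee).round(4))
yaw=np.radians(-1.2);q=tilt(yaw,np.radians(30))
hand.move_gripper(.072,30)
if np.linalg.norm(tee-[.6286,.0358])<.004:
    bot.reach([*(tee-[.06,0]),.13],q);log('a')
    bot.servo_line([*tee,.034],velocity=.12);log('b')
    hand.move_gripper(.04,30);log('grip')
    e=tee+rot(SY)@[-.19,0]
    bot.servo_line([*e,.034],velocity=.10);log('out')
    hand.move_gripper(.078);log('rel')
    bot.servo_line([*e,.12],velocity=.15)
    bot.reach([.30,.15,.25],down(0.5));log('away')
    c=cam();save('t2',c['frame'],150,400,70,320,2.4)
```

```text
gold [[0.6317, 0.0647], [0.6308, 0.012]] sep 0.0527 yaw -1.0 tee [0.6313 0.0383] [0.0336 0.0155]
a 12.97 [0.5707 0.0379 0.1302] F [-1.1  0.2 -0.9] w 0.072Traceback (most recent call last):
  File "<stdin>", line 11, in <module>
workcell.IKError: the arm cannot follow that straight line within its joint ranges
```

Run:
```python
from h import *
print(np.round(get_obs()['joint_pos'],2))
for x in (.631,.60,.50,.44):
  for t in (10,20,30,40):
    for flip in(0,1):
      q=tilt(np.radians(-1.2),np.radians(t))
      if flip:q=(R.from_quat(q)*R.from_euler('z',np.pi)).as_quat()
      s=[kinematics.solve_ik([x,.037,z],q) for z in(.034,.08)];print(x,t,flip,[None if j is None else np.round(j,2).tolist() for j in s])
```

```text
[ 0.1   0.28  2.21 -0.42  0.15  2.09]
0.631 10 0 [[0.06, 0.57, 1.88, -0.03, 0.52, 1.68], [0.06, 0.5, 1.87, -0.03, 0.6, 1.68]]
0.631 10 1 [[0.06, 0.57, 1.88, -0.03, 0.52, -1.46], [0.06, 0.5, 1.87, -0.03, 0.6, -1.47]]
0.631 20 0 [[0.07, 0.54, 2.01, -0.13, 0.25, 1.78], [0.07, 0.46, 1.99, -0.09, 0.35, 1.75]]
0.631 20 1 [[0.07, 0.54, 2.01, -0.13, 0.25, -1.36], [0.07, 0.46, 1.99, -0.09, 0.35, -1.39]]
0.631 30 0 [[0.08, 0.54, 2.12, 4.07, 0.06, -2.41], [0.08, 0.45, 2.11, -0.68, 0.08, 2.34]]
0.631 30 1 [[0.08, 0.54, 2.12, 4.07, 0.06, 0.73], [0.08, 0.45, 2.11, -0.68, 0.08, -0.8]]
0.631 40 0 [[0.09, 0.58, 2.22, 3.35, 0.36, -1.68], [0.09, 0.47, 2.21, 3.44, 0.25, -1.77]]
0.631 40 1 [[0.09, 0.58, 2.22, 3.35, 0.36, 1.46], [0.09, 0.47, 2.21, 3.44, 0.25, 1.37]]
0.6 10 0 [[0.07, 0.54, 1.95, -0.03, 0.48, 1.69], [0.07, 0.46, 1.94, -0.03, 0.57, 1.68]]
0.6 10 1 [[0.07, 0.54, 1.95, -0.03, 0.48, -1.45], [0.07, 0.46, 1.94, -0.03, 0.57, -1.46]]
0.6 20 0 [[0.08, 0.51, 2.07, -0.16, 0.22, 1.82], [0.08, 0.42, 2.06, -0.11, 0.32, 1.77]]
0.6 20 1 [[0.08, 0.51, 2.07, -0.16, 0.22, -1.32], [0.08, 0.42, 2.06, -0.11, 0.3
[... 1047 characters left out ...]
]
0.44 10 0 [[0.1, 0.38, 2.29, -0.07, 0.3, 1.75], [0.1, 0.27, 2.27, -0.05, 0.43, 1.73]]
0.44 10 1 [[0.1, 0.38, 2.29, -0.07, 0.3, -1.39], [0.1, 0.27, 2.27, -0.05, 0.43, -1.41]]
0.44 20 0 [[0.11, 0.38, 2.4, -1.15, 0.05, 2.85], [0.11, 0.25, 2.38, -0.27, 0.18, 1.96]]
0.44 20 1 [[0.11, 0.38, 2.4, -1.15, 0.05, -0.29], [0.11, 0.25, 2.38, -0.27, 0.18, -1.18]]
0.44 30 0 [[0.14, 0.42, 2.51, 3.4, 0.32, -1.68], [0.14, 0.27, 2.49, 3.68, 0.16, -1.97]]
0.44 30 1 [[0.14, 0.42, 2.51, 3.4, 0.32, 1.46], [0.14, 0.27, 2.49, 3.68, 0.16, 1.17]]
0.44 40 0 [[0.17, 0.55, 2.6, 3.33, 0.71, -1.57], [0.17, 0.36, 2.59, 3.39, 0.51, -1.64]]
0.44 40 1 [[0.17, 0.55, 2.6, 3.33, 0.71, 1.57], [0.17, 0.36, 2.59, 3.39, 0.51, 1.5]]
```

Wrist singularity near 25–30° of tilt. 15° keeps the wrist well conditioned and still leaves about 28 mm to the plate.

```bash
sed -i 's/SO=np.array.*/SO=np.array([.6011,.0207])/' h.py
python3 - <<'E'
from h import *
tee=np.array([.6308,.037]);q=tilt(np.radians(-1),np.radians(15))
bot.reach([*(tee-[.06,0]),.13],q);log('a')
bot.servo_line([*(tee-[.02,0]),.08],velocity=.12)
bot.servo_line([*tee,.032],velocity=.08);log('b')
hand.move_gripper(.04,30);log('grip')
e=tee+rot(SY)@[-.19,0]
bot.servo_line([*e,.032],velocity=.10);log('out')
hand.move_gripper(.078);log('rel')
bot.servo_line([*e,.12],velocity=.15)
bot.reach([.30,.15,.25],down(0.5));log('away')
c=cam();save('t2',c['frame'],150,400,70,320,2.4)
E
```

```text
a 13.43 [0.571  0.0359 0.131 ] F [-1.3  0.3  0.5] w 0.0719
b 14.92 [0.6307 0.037  0.0318] F [-0.1 -0.1  0.1] w 0.0719
grip 15.18 [0.6309 0.037  0.0325] F [-1.  -0.3  2.1] w 0.0588
out 17.23 [0.442  0.0161 0.0319] F [ 0.6 -0.1  1. ] w 0.0589
rel 17.56 [0.4416 0.0161 0.0318] F [-0.1  0.3 -0.2] w 0.0781
away 19.23 [0.3    0.1497 0.249 ] F [0.4 0.2 0.1] w 0.0779
```

View pics/t2.png

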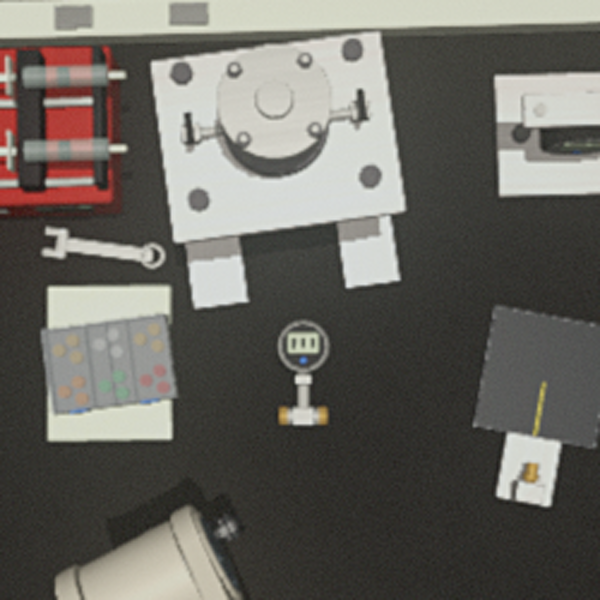

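The gauge is out, face up: round face at crop (303,346), tee at (303,416), stem toward the robot. I'll fit its centre by mask, check it against the tee, then grip the round case and place it.

Run:
```python
from h import *
c=cam();f=c['frame'].astype(int);g=f.max(2)
ct=blob(g>75,(255,196),(296,228));(u,v),r=cv2.minEnclosingCircle(ct[ct[:,1]<225].astype(np.int32))
C=pt(c,[[u,v]],.04)[0];C2=pt(c,[[275.5,213.3]],.04)[0]
m=(f[:,:,0]-f[:,:,2]>50);vv,uu=np.nonzero(m[232:254,258:294]);uu=uu+258;vv=vv+232;k=uu<276
P=pt(c,[[uu[k].mean(),vv[k].mean()],[uu[~k].mean(),vv[~k].mean()]],.024);T=P.mean(0)
print('circle',u,v,r,C.round(4),'eye',C2.round(4),'tee',T.round(4))
C=C if np.linalg.norm(C-C2)<.003 else C2
d=C-T;yaw=np.arctan2(d[1],d[0]);print('len',np.linalg.norm(d),'yaw',np.degrees(yaw))
G=C
if abs(np.linalg.norm(d)-.089)<.007 and abs(yaw)<.1:
    hand.move_gripper(.085,30)
    bot.reach([*G,.13],down(yaw));bot.servo_line([*G,.025],velocity=.12);log('down')
    hand.move_gripper(.05,35);log('grip')
    bot.servo_line([*G,.10],velocity=.12);log('lift')
    t=np.array([.4848,-.2977]);q=down(np.radians(-12))
    bot.servo_line([*t,.10],ori=q,velocity=.2);log('over')
    bot.servo_line([*t,.045],velocity=.1)
    bot.servo_line([*t,.0375],velocity=.03);log('set')
    hand.move_gripper(.085);log('rel')
    bot.servo_line([*t,.14],velocity=.15)
    bot.reach([.36,.12,.25],down(0.5));log('away')
    c=cam();save('t3',c['frame'],330,430,185,295,5.4)
```

```text
circle 275.9090881347656 213.7045440673828 11.113367080688477 [0.5316 0.015 ] eye [0.5329 0.0162] tee [0.4429 0.0172]
len 0.08869458117462051 yaw -1.4559716415795876
down 21.72 [0.5321 0.0151 0.0256] F [ 0.1  0.6 -0.1] w 0.085
grip 22.03 [0.5323 0.0148 0.0261] F [-0.8 -0.9  6. ] w 0.0649
lift 22.81 [0.5311 0.015  0.0995] F [ 0.2 -0.  -2.5] w 0.065
over 24.54 [ 0.4848 -0.2969  0.0999] F [ 0.7 -0.4 -3.1] w 0.065
set 25.64 [ 0.4855 -0.2981  0.0381] F [-0.3  1.2  2. ] w 0.0647
rel 25.98 [ 0.4847 -0.2977  0.0375] F [-0.3 -0.1 -0.3] w 0.0852
away 28.47 [0.3604 0.1196 0.2499] F [0.1 0.  0. ] w 0.085
```

View pics/t3.png

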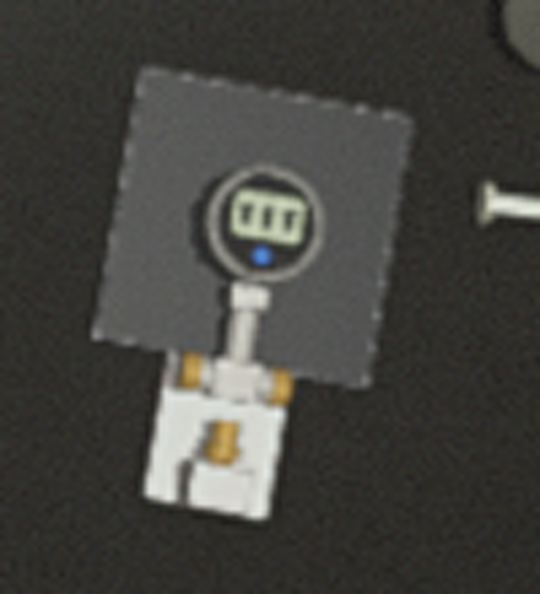

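Run:
```python
from h import *
c=cam()
a=pt(c,[[265/5.4+329.5,223/5.4+184.5]],.052)[0];b=pt(c,[[236/5.4+329.5,380/5.4+184.5]],.034)[0];d=a-b
print('gauge',a.round(4),'tee',b.round(4),np.linalg.norm(d),np.degrees(np.arctan2(d[1],d[0])))
F=pt(c,np.array([[142,67],[413,117],[368,386],[95,338]])/5.4+[329.5,184.5],.012);print('foam',F.mean(0))
K=pt(c,np.array([[43,346],[174,328],[184,411],[57,431]])/2.5+[149.5,69.5],.045)
k=np.array([toS(p) for p in K]);print('case S',k.round(4).tolist(),k.mean(0).round(4))
```

```text
gauge [ 0.4856 -0.2954] tee [ 0.3978 -0.2789] 0.08934912060971871 -10.587765059780734
foam [ 0.48492476 -0.29774445]
case S [[-0.0067, 0.3301], [-0.0068, 0.1687], [-0.109, 0.1697], [-0.1119, 0.3258]] [-0.0586  0.2486]
```

The gauge sits within ~2 mm of the foam centre, with ~1.5° yaw error. The case is at stand y ≈ 0.2486, so the pusher offset of ~10.5 mm is confirmed. Now I slide it back.

Run:
```python
from h import *
q=down(SY+np.pi/2)
hand.move_gripper(.05,30)
bot.reach(S(-.060,.358,.15),q);bot.servo_line(S(-.060,.358,.029),velocity=.15);log('down')
bot.servo_line(S(-.060,.335,.029),velocity=.06)
for y in(.25,.17,.0905): bot.servo_line(S(-.060,y,.029),velocity=.07);log(y)
bot.servo_line(S(-.060,.105,.029),velocity=.1);bot.servo_line(S(-.060,.105,.15))
hand.move_gripper(.085);bot.reach(S(-.27,0.06,.25),down(SY));log('away')
c=cam();save('t4',c['frame'],215,345,160,270,5.5)
```

```text
down 31.13 [0.5028 0.3703 0.0299] F [0.1 0.2 0.4] w 0.0499
0.25 33.03 [0.5141 0.2627 0.0291] F [-0.2  0.2 -0.6] w 0.0502
0.17 34.33 [0.5225 0.1828 0.0288] F [-0.8 -0.1  0.2] w 0.0501
0.0905 35.61 [0.5317 0.1042 0.0291] F [ 0.7 -0.1  0. ] w 0.0499
away 38.65 [0.3266 0.0508 0.2501] F [-0.   0.8  0.3] w 0.0848
```

View pics/t4.png

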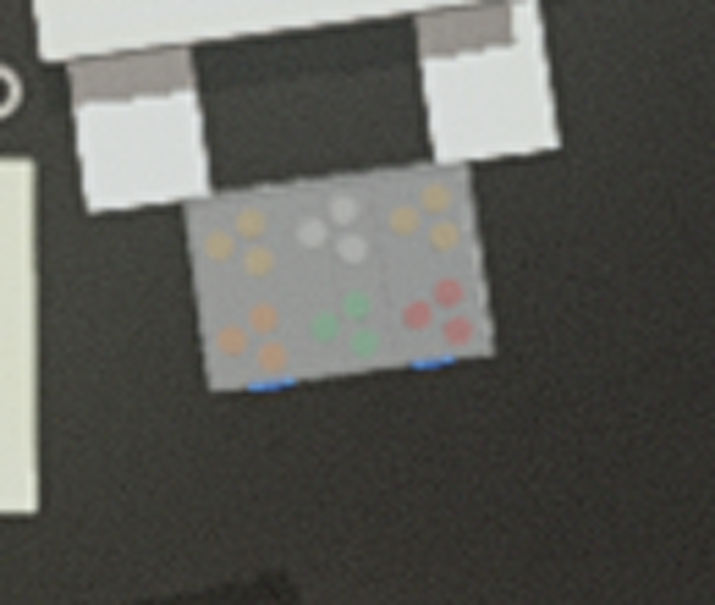

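Case lid corners in the crop are (184,202),(470,163),(494,355),(210,392), about 2 mm left of where it started, which is near centre. I compute that and then seat it against the bars in small force-checked steps.

Run:
```python
from h import *
c=cam();K=pt(c,np.array([[184,202],[470,163],[494,355],[210,392]])/5.5+[214.5,159.5],.045)
k=np.array([toS(p) for p in K]);print('case S',k.round(4).tolist(),k.mean(0).round(4))
ax=rot(SY)[:,0]
bot.reach(S(-.15,0,.12),down(SY));bot.servo_line(S(-.15,0,.029),velocity=.12)
bot.servo_line(S(-.128,0,.029),velocity=.05);log('near')
for x in np.arange(-.127,-.1145,.001):
    bot.servo_line(S(x,0,.029),velocity=.02);o=get_obs();F=-(o['wrist_force'][:2]@ax)
    print(round(x,4),round(toS(o['position'])[0],4),round(F,1),np.round(o['ft_torque'],2))
    if F>14: break
bot.servo_line(S(-.15,0,.029),velocity=.1);bot.servo_line(S(-.17,0,.2));log()
bot.reach(S(-.29,.06,.25),down(SY));log('away')
c=cam();save('t5',c['frame'],215,345,160,270,5.5)
```

```text
case S [[-0.0052, 0.0794], [-0.0054, -0.0814], [-0.1132, -0.0795], [-0.1119, 0.0792]] [-0.0589 -0.0005]
near 41.02 [0.4739 0.0067 0.0289] F [-0.7  0.7 -0.5] w 0.0851
-0.127 -0.1271 0.5 [0.01 0.05 0.01]
-0.126 -0.1261 0.1 [ 0.04 -0.   -0.03]
-0.125 -0.1261 5.3 [-0.2   0.71 -0.06]
-0.124 -0.126 8.1 [-0.23  1.07 -0.08]
-0.123 -0.1251 8.8 [-0.21  1.04 -0.06]
-0.122 -0.1245 8.9 [-0.17  1.31 -0.13]
-0.121 -0.1245 12.1 [-0.38  1.61 -0.06]
-0.12 -0.1245 14.5 [-0.45  2.04 -0.06]
 44.77 [0.4317 0.002  0.1993] F [ 0.5 -0.3 -0.2] w 0.0851
away 45.4 [0.3065 0.0487 0.25  ] F [ 1.  -0.5 -0.2] w 0.0848
```

View pics/t5.png

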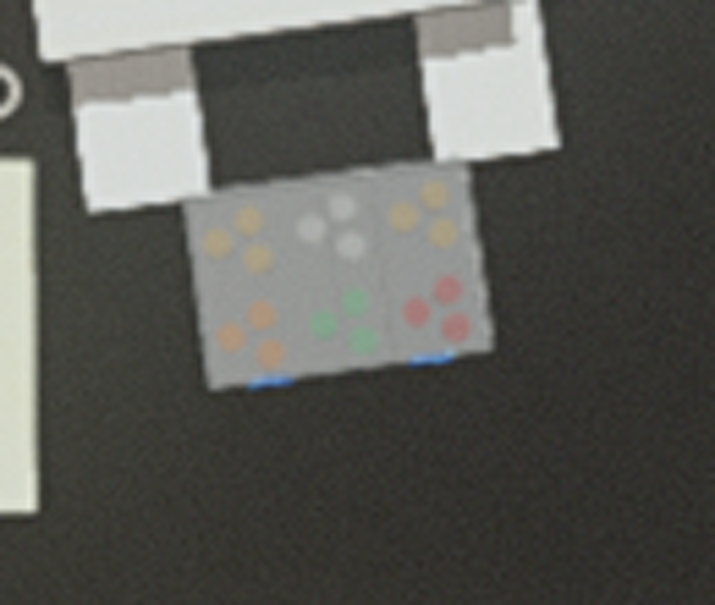

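The case advanced ~1.6 mm while sliding at 8.9 N, then stayed put as force rose to 14.5 N, which suggests it has seated. One gentle re-press to ~20 N will confirm it, along with a look at the gauge.

Run:
```python
from h import *
ax=rot(SY)[:,0]
bot.reach(S(-.15,0,.12),down(SY));bot.servo_line(S(-.15,0,.029),velocity=.12)
bot.servo_line(S(-.127,0,.029),velocity=.05)
for x in np.arange(-.124,-.1125,.0015):
    bot.servo_line(S(x,0,.029),velocity=.02);o=get_obs();F=-(o['wrist_force'][:2]@ax)
    print(round(x,4),round(toS(o['position'])[0],4),round(F,1),round(o['ft_torque'][2],2))
    if F>19: break
bot.servo_line(S(-.15,0,.029),velocity=.1);bot.servo_line(S(-.17,0,.2))
bot.reach(S(-.29,.06,.25),down(SY));log('away')
c=cam();save('t6',c['frame'],80,480,70,320,2)
```

```text
-0.124 -0.1245 1.1 -0.07
-0.1225 -0.1245 7.8 -0.13
-0.121 -0.1245 11.3 -0.12
-0.1195 -0.1245 15.1 -0.09
-0.118 -0.1245 20.1 -0.1
away 51.48 [0.3065 0.0487 0.25  ] F [0.4 0.3 0.7] w 0.0852
```

View pics/t6.png

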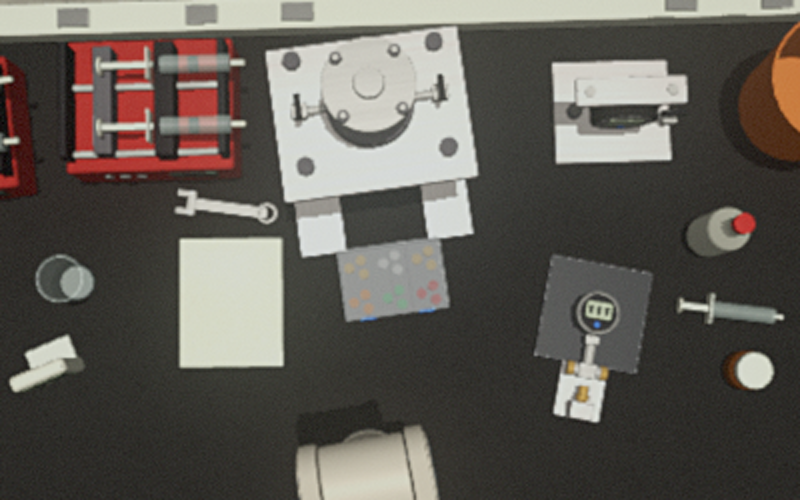

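The case didn't move at 20 N, so it is seated square against the bars (crop ≈(393,278)). The gauge is face up on the foam (598,312) with its stem toward the connector, and the bystanders haven't moved. Handing in.

```bash
python3 -c "from workcell import hand_in; print(hand_in())"
```

```text
the job is handed in; nothing more can be done
None
```

The job is handed in at about 51 s: the gauge lies face up in the middle of the foam (about 2 mm and 1.5° off by camera) with its stem toward the connector, the case is back within about 1 mm of centre and firm against both foot bars, and nothing else on the bench was moved.

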